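# Set the saw-blade tension to the mark and lock it

## Robot

A 6-joint arm with a two-finger parallel gripper is mounted at the origin on the work surface. World frame = base frame: x ahead of the robot, y to its left, z up, the work surface at z = 0. Lengths are in m, angles in rad, forces in N, time in s.
With the tool pointing down it reaches from about 0.35 to 0.975 m from the base axis. Payload 4.9 kg.
Tool frame: the origin (TCP) lies on the centre line of the jaws, within the pads' length; the fingertips stand ctrl.tcp_to_tips ahead of it and the grasp point (between the pads) lies 3 mm ahead of it (ctrl.tcp_to_tips is the distance from the TCP to the fingertips, in m); z points along the fingers, y is the direction in which the jaws open and shut (so a half turn about z gives the same grasp; the last joint's range is limited). The gripper opens to 85 mm and grips with 20 to 120 N. Pads are 22 mm wide; open, the fingers measure 114 mm over their backs; the gripper's body (76 mm by 85 mm) begins 54 mm behind the grasp point. The pads swing forward as they close: fully open they stand 13 mm farther back than shut.
Start: joints at [-1.221, 0.053, 1.613, -0, 1.476, -0.119], TCP at [0.282, -0.558, 0.228] pointing down, gripper open.
Joint ranges: [-3.01, 3.01], [-1.01, 2.22], [0.06, 2.58], [-1.02, 4.17], [0.09, 2.62], [-3.14, 3.14]. Speed limits (rad/s): [2.57, 2.57, 3.14, 3.14, 3.14, 3.14].

## Interface

Orientations are given as a rotation vector (axis times angle).
In Python, from station import ctrl, vision gives the robot as it stands.
- The arm moves only by the tool jog_arm, never from a script. Its argument "deltas" is a list of rows, each a list of 7 numbers: the turn, a rotation vector about the tool's x, y, z in rad, then the shift along the tool's x, y, z in cm, then the opening, from 0 (shut) to 1 (fully open). A call has 1 to 12 rows; each row shifts and turns the commanded pose from where the row before left it, along the tool's axes as they then stand; what a row does not reach is not made up. A row lasts 1/12 s, in which the tool goes at most 41.7 mm and 7.16 degrees, less where a joint would pass 70% of its speed; a pose out of reach is approached as far as the arm can. A call with a gripper value outside its range is refused whole. The fingers move at their own pace and stop on an object; "grip_force" is the grip in N (left out, the last holds). Time passes only in rows, so rows that do not move let the fingers close. It gives the time, the measured TCP pose, the force and the opening at its end, in the units of the state.
- ctrl.get_obs(): the state, without advancing time (a new reading comes with each control period).
- vision.get_image(name): name is "scene" or "top"; returns (picture, depth): 400x640x3 uint8, red, green, blue; 400x640 float32, m along the optical axis (not along the pixel's ray), 0 where there is no reading.
- vision.calibration(name): a dict with "fx", "fy", "cx", "cy" (pixels), "rvec" (rotation vector, rad) and "tvec" (3), from world to camera coordinates, as OpenCV has them. Camera axes: x right, y down, z forward; pixel columns grow to the right and rows downward; lengths in m; the calibration is good to about 2 mm. A picture is of the moment at which its call begins. calibration takes no time and is no camera call.
- ctrl.finish_job(): hands the job in, once; it reports no verdict.
The state is a dict: "t": time; "q": joint angles; "dq": joint speeds; "effort": joint torques, N m; "tool_pos": TCP position; "tool_rot": TCP orientation; "contact_force": force on the tool from outside, world axes, zero at the start; "wrist_torque": the same for the moment, N m; "opening": finger opening in m.
Only numpy, scipy, OpenCV 4.12 (cv2) and the standard library are available. Lean on these libraries where they do the work, as an engineer would, in place of code of your own. Each camera call takes 0.05 s, during which the arm holds its last target. There are 200 camera calls.

## Task

The saw blade clamped in the tension stand is slack: turn the knob on the slanted face until the tip of the sprung pointer arm stands right over the brass mark tab. Then throw the lock lever fully over, away from the robot, so that the tension stays set. Work with the knob and lever only: do not push the pointer arm or shift the mark tab, and leave the polish tin and the bench block where they are.

Things in the scene. Friction and masses are not known exactly. Their poses are not given: they have to be found in the camera images.
- knob_grip (a point): grip point on the axis of the black knob: an upright bar 66 mm long, 16 thick, 42 tall on a 68 mm disc 8 mm thick, on a grey face slanted 25 deg at the stand's robot side. It lies 16 mm below the bar's top, 26 above the disc, 35 above the face. z: turning axis, out of the face, 25 deg from vertical, leaning to the robot side; x: along the bar. Pinch the 16 mm thickness, tool along the axis.
- knob (a joint): angle of the knob in rad, 0 to 3.3, growing as it turns clockwise seen from above along its axis; each rad moves the pointer arm 0.3 rad, without play. It takes about 0.15 N m and stays where it is left.
- needle_tip (a point): point of the sprung pointer arm, a dark flat steel arm 153 mm long that swings level, 44 mm above the table, about a vertical post in the middle of the stand with a spiral spring round it. The point is on the arm's centre line, 150 mm from the post and 3 mm short of its end. x axis along the arm.
- needle (a joint): angle of the pointer arm in rad; grows clockwise seen from above as the knob is turned clockwise. Same zero and direction as the mark's angle, so pointer and mark coincide when the two numbers are equal.
- mark_tip (a point): the mark: centre line of the brass tab, 10 mm wide, that lies on the scale plate under the pointer's sweep, 16 mm below the pointer arm; 150 mm from the same post. x axis along the tab.
- mark (a joint): angle of the mark tab in rad about the same post; it stays where it was set.
- lock_ball (a point): centre of the black ball, 30 mm across, on the end of the lock lever: a steel rod 12 mm thick that swings in the stand's upright x-z plane, 88 mm from the pivot to the ball's centre.
- lock_pivot (a point): pivot of the lock lever, 75 mm above the table, at the stand's left front. Its axes are the stand's own: x away from the robot side, y to the stand's left, z up; the lever's plane is x-z.
- lock (a joint): angle of the lock lever in rad: at 0 it leans 0.6 rad from upright towards the stand's robot side (-x), at 1.2 it is fully over, leaning 0.6 rad to +x against its stop. Needs about 1.5 N at the ball; stays where it is left.
- stand: fixed stand: dark steel plate 20 mm thick, 420 mm in y, -140 to +160 in x; origin under it on the table, x away from the robot side, z up. In its frame (mm): knob grip point (-93,-110,114), lever pivot (-75,160,75), pointer's post (-10,35). The knob housing is 100 wide, up to 106 high at its rear edge; all else but the lever itself is 70 high or less.
- tin_mid (a point): centre of a round steel polish tin, 48 mm across and 30 mm tall, standing on the stand's plate between knob and lever, a bystander.
- bench_block: bystander: flat steel block 100 x 100 x 24 mm on the table to the right of the stand; origin at the centre of its underside.

How it is judged:
On the way, in this order (a step that is already met when the one before it is completed fails the run):
1. the pointer's tip stands over the mark (within 5 mm), at rest, with the lever not yet thrown (horizontal distance between needle_tip and mark_tip below 0.005 m and velocity of joint needle between -0.03 and 0.03 rad/s and value of joint lock below 0.5 rad), for 0.3 s.
2. the lock lever is thrown fully over (value of joint lock above 1.08 rad), for 0.2 s.
At the end, for the whole second after the job is handed in: the pointer's tip is within 5 mm of the mark tab's centre line (level distance) and the lock lever is fully over (beyond 1.08 of 1.2 rad) (horizontal distance between needle_tip and mark_tip below 0.005 m and value of joint lock above 1.08 rad); the robot touches nothing.
It fails at once if the pointer arm is pushed directly (over 1 N) (contact force between any of the fingers, the arm and needle above 1 N).
It fails at once if the mark tab is shifted by more than 3 mm (distance of mark_tip from where it was at the start of the episode above 0.003 m).
It fails at once if the lock lever is thrown before the pointer is at the mark, or the tension leaves the mark by 8 mm while it is locked (value of joint lock above 0.8 rad and horizontal distance between needle_tip and mark_tip above 0.008 m).
It fails at once if the polish tin or the bench block is moved by more than 20 mm (distance of any of tin_mid, bench_block from where it was at the start of the episode above 0.02 m).
It also fails if it takes over 72 s, if anything falls off the work surface, if the arm or the gripper's body presses on something with over 40 N, if the wrist force passes 120 N, or if a joint passes its speed limit or range.

## Working session

There is one attempt and no reset: what is moved stays moved. The work goes in short steps, Python scripts to look and compute and a tool call to move; the robot and the scene stay as the last step left them, time stands still between calls to the robot, and variables do not carry over. Pictures are saved under pics/ and viewed, about 8 in all and at most 12, crops included, and the job is handed in when it is done.

Besides the shell and the picture viewer there is one more tool, called in YAML: its name, and indented under it one key for each argument. jog_arm: Moves the arm, as the interface text tells. Its arguments: {"type":"object","properties":{"deltas":{"type":"array"},"grip_force":{"type":"number"}},"required":["deltas"]}

```bash
mkdir -p pics
cat > h.py <<'E'
import numpy as np, cv2
from scipy.spatial.transform import Rotation as R
from station import ctrl, vision
def cam(n):
    c=vision.calibration(n); return c,R.from_rotvec(c["rvec"]).as_matrix(),np.array(c["tvec"])
def ray(n,px,z):
    c,Rm,t=cam(n); px=np.atleast_2d(px).astype(float)
    d=np.c_[(px[:,0]-c["cx"])/c["fx"],(px[:,1]-c["cy"])/c["fy"],np.ones(len(px))]@Rm
    o=-Rm.T@t; return o+d*((z-o[2])/d[:,2])[:,None]
def cloud(n,D):
    c,Rm,t=cam(n); v,u=np.mgrid[:400,:640]
    p=np.stack([(u-c["cx"])/c["fx"]*D,(v-c["cy"])/c["fy"]*D,D],-1)
    return (p-t)@Rm
def proj(n,P):
    c,Rm,t=cam(n); p=np.atleast_2d(P)@Rm.T+t
    return np.c_[p[:,0]/p[:,2]*c["fx"]+c["cx"],p[:,1]/p[:,2]*c["fy"]+c["cy"]]
E
python3 - <<'E'
from h import *
for n in("scene","top"):
    I,D=vision.get_image(n); np.savez(n+"0.npz",I=I,D=D); cv2.imwrite(f"pics/{n}0.png",I[...,::-1])
    c,Rm,t=cam(n); print(n,c["fx"],-Rm.T@t,Rm[2])
o=ctrl.get_obs(); print(o, ctrl.tcp_to_tips)
E
```

```text
scene 465.02520383862276 [0.94775678 0.46563278 0.734965  ] [-0.38367313 -0.59691485 -0.70461875]
top 417.5441300342738 [ 0.52878878 -0.0680968   1.10922054] [ 0.06910689  0.00763288 -0.99758006]
{'t': 0.1, 'q': array([-1.22100515e+00,  5.33111094e-02,  1.61415488e+00, -2.81027109e-05,
        1.47603170e+00, -1.18990734e-01]), 'dq': array([ 0.00164912,  0.00020502, -0.0033554 , -0.00066303,  0.00079641,
        0.00045655]), 'effort': array([ 9.28537656e-05, -3.94904137e+01, -3.71362460e+01, -1.29823088e-04,
        3.95258467e-03, -1.59152787e-06]), 'tool_pos': array([ 0.28217377, -0.55702811,  0.2270745 ]), 'tool_rot': array([-3.05385037e+00, -7.29202246e-01,  3.87975285e-04]), 'contact_force': array([ 0.94719295, -0.87784263,  0.09247994]), 'wrist_torque': array([ 0.01883101,  0.01291646, -0.04974406]), 'opening': 0.08527116624855331} 0.022
```

View pics/scene0.png

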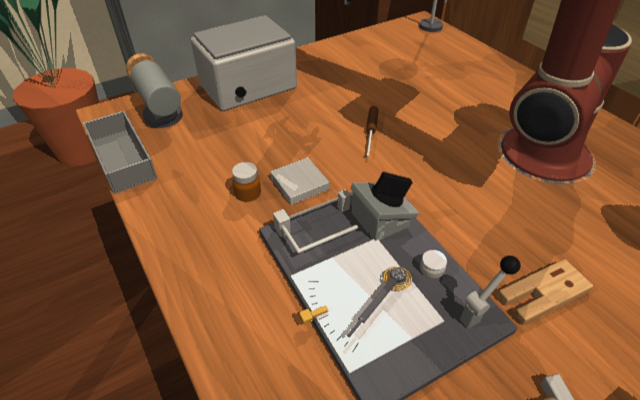

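View pics/top0.png

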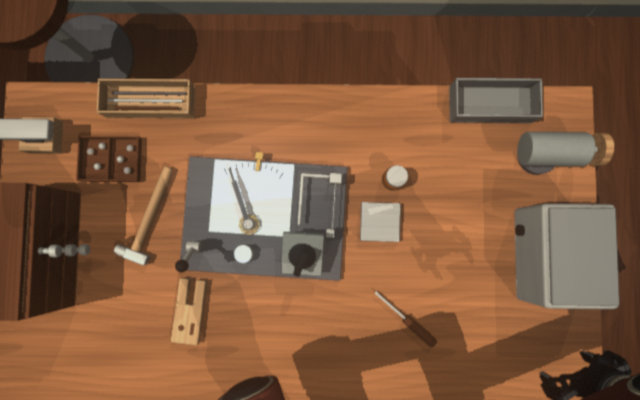

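```bash
cat > m.py <<'E'
from h import *
d=np.load("top0.npz");I,D=d["I"],d["D"];P=cloud("top",D)
# plate points: z about 20mm
z=P[...,2]; box=np.zeros(z.shape,bool); box[145:290,170:360]=1
m=(abs(z-.02)<.007)&box&(I[...,0]<1.15*I[...,2]+12)
m=cv2.morphologyEx(m.astype(np.uint8),cv2.MORPH_OPEN,np.ones((3,3)))
ys,xs=np.nonzero(m); pts=ray("top",np.c_[xs,ys],.02)[:,:2]
c,s,a=cv2.minAreaRect((pts*1000).astype(np.float32)); print("rect",c,s,a)
if s[0]>s[1]: a-=90
# stand x axis direction (short side 300)
b=cv2.boxPoints((c,s,a if s[0]<=s[1] else a+90)); print(b)
ths=np.deg2rad(a); ths=(ths+np.pi/2)%np.pi-np.pi/2; print("yaw deg",np.rad2deg(ths))
c=np.array(c)/1000; ex=np.array([np.cos(ths),np.sin(ths)]); ey=np.array([-ex[1],ex[0]])
o=c-.01*ex; np.savez("stand.npz",o=o,ths=ths); print("origin",o)
T=np.eye(3); T[:2,0]=ex;T[:2,1]=ey
W=lambda p:np.array([*o,0])+T@np.array(p)
post=W([-.010,.035,.044]); print("post",post, proj("top",post), "knob",W([-.093,-.11,.114]),proj("top",W([-.093,-.11,.114])),"pivot",W([-.075,.16,.075]),proj("top",W([-.075,.16,.075])))
# knob
for n in("scene","top"):
    d=np.load(n+"0.npz"); S=(cloud(n,d["D"])-np.array([*o,0]))@T
    ax=np.array([-np.sin(np.deg2rad(25)),0,np.cos(np.deg2rad(25))]); k=np.array([-.093,-.11,.114])
    q=S-k; h=q@ax; u=q@np.array([ax[2],0,-ax[0]]); v=q[...,1]
    mm=(h>.010)&(h<.022)&(np.hypot(u,v)<.05)&(d["D"]>0); uv=np.c_[u[mm],v[mm]]
    if len(uv)<4: print(n,len(uv));continue
    print(n,len(uv),"top h",np.median(h[mm]),"rect u,v",cv2.minAreaRect((uv*1000).astype(np.float32)),"mean",uv.mean(0)*1000)
# ball
for n in("scene","top"):
    d=np.load(n+"0.npz"); S=(cloud(n,d["D"])-np.array([*o,0]))@T
    q=S-np.array([-.075,.16,.075]); mm=(abs(q[...,1])<.03)&(np.hypot(q[...,0],q[...,2])>.075)&(np.hypot(q[...,0],q[...,2])<.12)&(q[...,2]>.02)
    print(n,"ball",mm.sum(),q[mm].mean(0)*1000 if mm.any() else 0, q[mm].max(0),q[mm].min(0))
# tin, needle, mark
for n in ("scene","top"):
    I=np.load(n+"0.npz")["I"]; 
    hsv=cv2.cvtColor(I,cv2.COLOR_RGB2HSV); g=np.zeros(hsv.shape[:2],np.uint8)
    p=proj(n,post+np.r_[T[:2]@[.15,0,0],-.016])[0].astype(int)
    win=(slice(max(p[1]-40,0),p[1]+40),slice(p[0]-60,p[0]+60))
    g[win]=cv2.inRange(hsv,(18,150,130),(32,255,255))[win]
    cnt=max(cv2.findContours(g,0,1)[0],key=cv2.contourArea); w=ray(n,cnt[:,0],.028)[:,:2]
    st=(w-o)@T[:2,:2]*1000; print(n,"mark blob",len(cnt),cv2.boundingRect(cnt),st.mean(0),st.min(0),st.max(0))
    big=cv2.resize(I[p[1]-50:p[1]+90,p[0]-70:p[0]+70],None,fx=4,fy=4,interpolation=2); print(p)
    cv2.imwrite(f"pics/crop_{n}.png",big[...,::-1])
E
python3 m.py; python3 -c "
import cv2,numpy as np
a=cv2.imread('pics/crop_top.png');b=cv2.imread('pics/crop_scene.png');print(a.shape,b.shape)
c=np.hstack([cv2.resize(a,(400,400)),cv2.resize(b,(400,400))]);cv2.imwrite('pics/c0.png',c)"
```

```text
rect (586.760986328125, 83.70809936523438) (416.4549560546875, 297.01513671875) 86.87088775634766
[[ 427.10852 -116.10246]
 [ 723.6808  -132.31538]
 [ 746.41345  283.51868]
 [ 449.8412   299.73157]]
yaw deg -3.1291122436523415
origin [0.5767759  0.08425396]
post [0.56870132 0.11974764 0.044     ] [[248.1073006  223.48646396]] knob [ 0.47791007 -0.02050552  0.114     ] [[301.21960668 261.16025475]] pivot [0.5106215  0.24810937 0.075     ] [[193.59735876 245.99884537]]
scene 191 top h 0.01545757437191814 rect u,v ((1.198068618774414, 2.3976917266845703), (18.125246047973633, 65.06849670410156), 71.80503845214844) mean [4.40300966 3.47810103]
top 180 top h 0.015697792383150434 rect u,v ((0.8838539123535156, 0.7630691528320312), (16.21768569946289, 65.47793579101562), 70.94793701171875) mean [2.15526311 0.60595938]
scene ball 317 [-37.16034636   3.95590748  84.78246267] [-0.0269682   0.01592657  0.09396916] [-0.05558852 -0.01197857  0.06901106]
top ball 141 [-41.96998066  -2.15857592  86.64290961] [-0.02828051  0.01380068  0.09593631] [-0.05586494 -0.01387602  0.07338759]
scene mark blob 65 (300, 306, 27, 17) [157.76823006  23.39897255] [131.25328424   9.95830812] [178.59766604  35.32650683]
[324 314]Traceback (most recent call last):
  File "m.py", line 38, in <module>
    cnt=max(cv2.findContours(g,0,1)[0],key=cv2.contourArea); w=ray(n,cnt[:,0],.028)[:,:2]
ValueError: max() iterable argument is empty
[ WARN:0@0.015] global loadsave.cpp:275 findDecoder imread_('pics/crop_top.png'): can't open/read file: check file path/integrity
Traceback (most recent call last):
AttributeError: 'NoneType' object has no attribute 'shape'
```

```bash
cat > needle.py <<'E'
from h import *
import sys
d=np.load("stand.npz");o=d["o"];th=float(d["ths"]);T=np.eye(3);T[:2,:2]=[[np.cos(th),-np.sin(th)],[np.sin(th),np.cos(th)]]
W=lambda p:np.array([*o,0])+np.atleast_2d(p)@T.T
post=np.array([-.010,.035])
def polar(n,I,z,rs,angs):   # unwrapped picture about the post: rows=radius, cols=angle
    A,Rr=np.meshgrid(angs,rs); 
    S=np.stack([post[0]+Rr*np.cos(A),post[1]+Rr*np.sin(A),0*A+z],-1).reshape(-1,3)
    p=proj(n,W(S)).astype(np.float32).reshape(A.shape+(2,))
    return cv2.remap(I,p[...,0],p[...,1],cv2.INTER_LINEAR)
def go(n,I):
    an=np.deg2rad(np.arange(-45,45,.25))
    g=polar(n,I,.044,np.arange(.07,.125,.001),an).max(2).astype(float).mean(0)
    ref=cv2.GaussianBlur(g[None],(0,0),25)[0]; dark=np.clip(ref-g-20,0,None)
    k=np.convolve(dark,np.ones(21),"same").argmax(); s=slice(max(k-16,0),k+17)
    na=(an[s]*dark[s]).sum()/dark[s].sum()
    M=cv2.cvtColor(polar(n,I,.028,np.arange(.143,.157,.001),an),cv2.COLOR_RGB2HSV)
    y=((M[...,0]>12)&(M[...,0]<34)&(M[...,1]>130)&(M[...,2]>90)).sum(0).astype(float)
    ma=(an*y).sum()/max(y.sum(),1)
    print(n,"needle deg",np.rad2deg(na),"mark deg",np.rad2deg(ma),"mark width deg",(y>3).sum()*.25,"needle width",(dark>0).sum()*.25)
    return na,ma
if __name__=="__main__":
    tag=sys.argv[1]; out=[]
    for n in("scene","top"):
        if tag=="0": I=np.load(n+"0.npz")["I"]
        else: I,_=vision.get_image(n)
        na,ma=go(n,I)
        p=proj(n,W([.08,.03,.03]))[0].astype(int); B=70
        x0,y0=max(p[0]-B,0),max(p[1]-B,0)
        c=cv2.resize(I[y0:y0+2*B,x0:x0+2*B],(399,399),interpolation=2)[...,::-1].copy()
        for a,z,col in((na,.044,(255,0,255)),(ma,.028,(0,0,255))):
            q=(proj(n,W([[post[0]+r*np.cos(a),post[1]+r*np.sin(a),z] for r in (.143,.157)]))-[x0,y0])*399/(2*B)
            cv2.line(c,*[tuple(map(int,k)) for k in q],col,1)
        out.append(c)
    cv2.imwrite(f"pics/n{tag}.png",np.hstack(out))
E
python3 needle.py 0
```

```text
scene needle deg 23.44798365644968 mark deg -3.700803212851406 mark width deg 4.25 needle width 8.0
top needle deg 23.675718928219013 mark deg -4.144736842105263 mark width deg 1.5 needle width 5.75
```

View pics/n0.png

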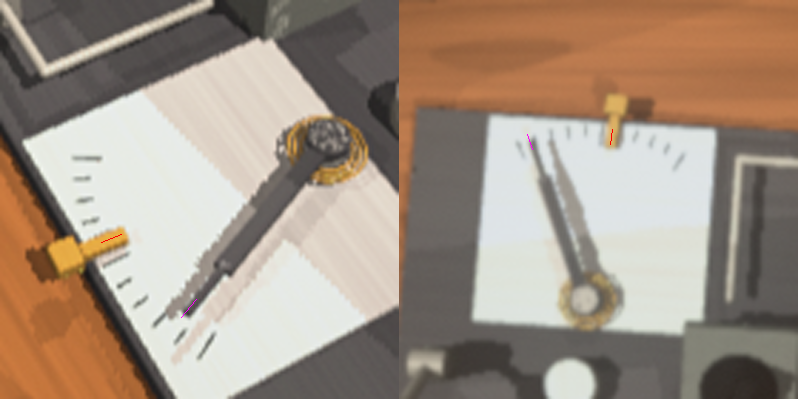

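```bash
cat > plan.py <<'E'
from needle import *
th25=np.deg2rad(25)
ax=T@[-np.sin(th25),0,np.cos(th25)]; u=T@[np.cos(th25),0,np.sin(th25)]; v=T[:,1]
K=W([-.093,-.11,.114])[0]+.001*u+.001*v
def knobR(deg):
    a=np.deg2rad(deg); x=np.cos(a)*u+np.sin(a)*v; z=-ax; return np.c_[x,np.cross(z,x),z]
def rel(pos,Rm):
    b=ctrl.get_obs(); R0=R.from_rotvec(b["tool_rot"]).as_matrix()
    print("t",b["t"],"shift cm (tool axes now)",(R0.T@(pos-b["tool_pos"])*100).round(2),"turn",R.from_matrix(R0.T@Rm).as_rotvec().round(4),"| shift in target axes",(Rm.T@(pos-b["tool_pos"])*100).round(2),"q",b["q"].round(2))
E
python3 - <<'E'
from plan import *
rel(K+ax*.093,knobR(161)); print(K+ax*.093)
E
```

```text
t 0.1 shift cm (tool axes now) [ 38.43 -41.02   2.92] turn [-0.5446 -0.0545 -2.2428] | shift in target axes [ 8.01 55.14  7.97] q [-1.22  0.05  1.61 -0.    1.48 -0.12]
[ 0.43962472 -0.01741106  0.19870924]
```

jog_arm:
  deltas:
    - [0,0,0,2.4,-2.56,0,1]
    - [0,0,0,2.4,-2.56,0,1]
    - [0,0,0,2.4,-2.56,0,1]
    - [0,0,0,2.4,-2.56,0,1]
    - [0,0,0,2.4,-2.56,0,1]
    - [0,0,0,2.4,-2.56,0,1]
    - [0,0,0,2.4,-2.56,0,1]
    - [0,0,0,2.4,-2.56,0,1]

```text
t: 0.77
tool_pos: [0.361, -0.2863, 0.2276]
tool_rot: [-3.055, -0.729, 0.0]
contact_force: [1.2, 0.2, 0.1]
opening: 0.0854
```

jog_arm:
  deltas:
    - [0,0,0,2.4,-2.56,0,1]
    - [0,0,0,2.4,-2.56,0,1]
    - [0,0,0,2.4,-2.56,0,1]
    - [0,0,0,2.4,-2.56,0,1]
    - [0,0,0,2.4,-2.56,0,1]
    - [0,0,0,2.4,-2.56,0,1]
    - [0,0,0,2.4,-2.56,0,1]
    - [0,0,0,2.4,-2.56,0,1]
    - [0,0,0,0,0,0,1]

```text
t: 1.52
tool_pos: [0.4403, -0.0137, 0.2278]
tool_rot: [-3.051, -0.74, -0.001]
contact_force: [-0.3, -0.9, -0.4]
opening: 0.0853
```

jog_arm:
  deltas:
    - [-0.027,-0.0027,-0.112,0,0,0,1]
    - [-0.027,-0.0027,-0.112,0,0,0,1]
    - [-0.027,-0.0027,-0.112,0,0,0,1]
    - [-0.027,-0.0027,-0.112,0,0,0,1]
    - [-0.027,-0.0027,-0.112,0,0,0,1]
    - [-0.027,-0.0027,-0.112,0,0,0,1]
    - [-0.027,-0.0027,-0.112,0,0,0,1]
    - [-0.027,-0.0027,-0.112,0,0,0,1]
    - [-0.027,-0.0027,-0.112,0,0,0,1]
    - [-0.027,-0.0027,-0.112,0,0,0,1]

```text
t: 2.35
tool_pos: [0.4395, -0.0189, 0.2276]
tool_rot: [2.01, 2.071, 0.049]
contact_force: [0.4, -0.6, 0.2]
opening: 0.0858
```

jog_arm:
  deltas:
    - [-0.027,-0.0027,-0.112,0,0,0,1]
    - [-0.027,-0.0027,-0.112,0,0,0,1]
    - [-0.027,-0.0027,-0.112,0,0,0,1]
    - [-0.027,-0.0027,-0.112,0,0,0,1]
    - [-0.027,-0.0027,-0.112,0,0,0,1]
    - [-0.027,-0.0027,-0.112,0,0,0,1]
    - [-0.027,-0.0027,-0.112,0,0,0,1]
    - [-0.027,-0.0027,-0.112,0,0,0,1]
    - [-0.027,-0.0027,-0.112,0,0,0,1]
    - [-0.027,-0.0027,-0.112,0,0,0,1]
    - [0,0,0,0,0,0,0.7]
    - [0,0,0,0,0,0,0.7]

```text
t: 3.35
tool_pos: [0.4395, -0.0193, 0.2277]
tool_rot: [0.53, 2.659, 0.08]
contact_force: [0.2, -0.8, -0.6]
opening: 0.0638
```

```bash
python3 -c "
from plan import *
rel(K+ax*.003,knobR(161)); print(ctrl.get_obs()['contact_force'])"
```

```text
t 3.35 shift cm (tool axes now) [ 1.19 -0.18 11.64] turn [-0.0043 -0.0021 -0.0068] | shift in target axes [ 1.22 -0.23 11.63] q [-0.27 -0.79  2.29  0.09  1.21 -1.46]
[ 0.2121045  -0.81647093 -0.61895078]
```

jog_arm:
  deltas:
    - [-0.004,-0.002,-0.007,0,0,0,0.7]
    - [0,0,0,0.6,-0.1,1.6,0.7]
    - [0,0,0,0.6,-0.1,1.6,0.7]
    - [0,0,0,0,0,1.6,0.7]
    - [0,0,0,0,0,1.6,0.7]
    - [0,0,0,0,0,1.6,0.7]
    - [0,0,0,0,0,0,0.7]

```text
t: 3.93
tool_pos: [0.4615, -0.0172, 0.1467]
tool_rot: [0.516, 2.665, 0.084]
contact_force: [-0.3, 0.9, -1.4]
opening: 0.0595
```

```bash
python3 -c "
from plan import *
rel(K+ax*.003,knobR(161)); print(ctrl.get_obs()['contact_force'])
o=[]
for n in('scene','top'):
    I,_=vision.get_image(n);p=proj(n,K)[0].astype(int);o.append(cv2.resize(I[p[1]-60:p[1]+60,p[0]-60:p[0]+60],(399,399),interpolation=2))
cv2.imwrite('pics/k1.png',np.hstack(o)[...,::-1])"
```

```text
t 3.9333 shift cm (tool axes now) [-0.28 -0.07  3.36] turn [ 0.     -0.0067  0.0032] | shift in target axes [-0.26 -0.06  3.36] q [-0.25 -0.64  2.35  0.1   1.02 -1.47]
[-0.26796511  0.89149606 -1.43150768]
```

View pics/k1.png

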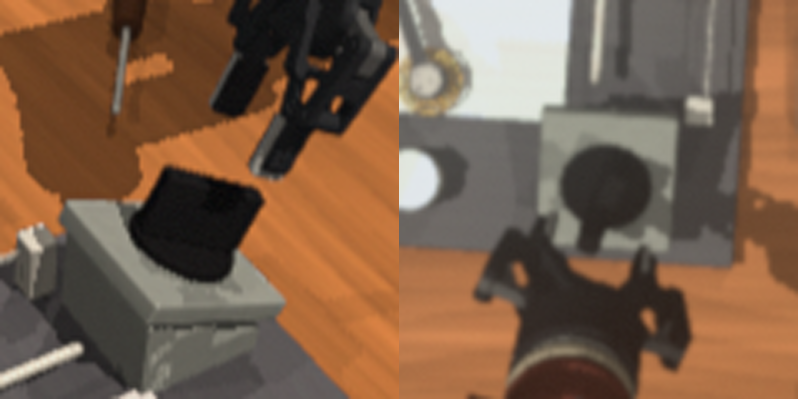

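```bash
python3 -c "
from plan import *
b=ctrl.get_obs();R0=R.from_rotvec(b['tool_rot']).as_matrix()
for n in('scene','top'):
    I,D=vision.get_image(n);P=cloud(n,D);q=(P-b['tool_pos'])@R0*1000
    m=(D>0)&(abs(q[...,0])<60)&(abs(q[...,1])<65)
    for lo in range(-60,60,8):
        k=m&(q[...,2]>=lo)&(q[...,2]<lo+8)
        if k.sum(): print(n,lo,k.sum(),'x',np.percentile(q[k][:,0],[2,50,98]).round(),'y<0',np.percentile(q[k&(q[...,1]<0)][:,1],[0,50,100]).round() if (k&(q[...,1]<0)).any() else '','y>0',np.percentile(q[k&(q[...,1]>0)][:,1],[0,50,100]).round() if (k&(q[...,1]>0)).any() else '')
"
```

```text
scene -60 138 x [-14.  -8.  11.] y<0 [-59. -33. -26.] y>0 [27. 52. 63.]
scene -52 88 x [-12.  -5.  11.] y<0 [-42. -31. -27.] y>0 [30. 43. 49.]
scene -44 99 x [-12.  -5.  10.] y<0 [-41. -29. -27.] y>0 [31. 41. 45.]
scene -36 100 x [-12.  -4.   9.] y<0 [-37. -30. -27.] y>0 [30. 42. 46.]
scene -28 96 x [-12.  -4.  11.] y<0 [-35. -29. -28.] y>0 [30. 41. 45.]
scene -20 78 x [-11.  -4.  10.] y<0 [-37. -30. -27.] y>0 [31. 38. 44.]
scene -12 28 x [-10.  -1.   9.] y<0 [-32. -30. -29.] y>0 [32. 36. 38.]
scene 20 173 x [-32.  -3.  31.] y<0 [-10.  -3.  -0.] y>0 [0. 5. 8.]
scene 28 120 x [-33.  -3.  30.] y<0 [-7. -2. -0.] y>0 [ 1.  6. 10.]
scene 36 114 x [-33.  -4.  31.] y<0 [-6. -4. -0.] y>0 [0. 6. 9.]
scene 44 121 x [-32.  -6.  31.] y<0 [-10.  -3.  -0.] y>0 [ 1.  6. 10.]
scene 52 115 x [-33.  -3.  30.] y<0 [-6. -3. -1.] y>0 [1. 6. 9.]
top -60 57 x [-15. -12.   4.] y<0 [-60. -41. -30.] y>0 [32. 41. 55.]
top -52 17 x [-13. -11.  -6.] y<0 [-48. -34. -30.] y>0 [33. 41. 49.]
top -44 22 x [-12. -10.  -1.] y<0 [-43. -31. -29.] y>0 [31. 35. 44.]
top -36 27 x [-13. -10.  -0.] y<0 [-43. -33. -29.] y>0 [31. 37. 44.]
top -28 28 x [-12.  -8.   6.] y<0 [-42. -32. -29.] y>0 [31. 39. 44.]
top -20 19 x [-13. -10.   8.] y<0 [-42. -30. -29.] y>0 [31. 35. 40.]
top -12 3 x [-10.  -2.   5.] y<0 [-30. -29. -29.] y>0 
top 12 2 x [ 8. 11. 15.] y<0 [-7. -6. -6.] y>0 
top 20 172 x [-32.  -2.  30.] y<0 [-10.  -4.  -0.] y>0 [0. 3. 7.]
top 28 18 x [-33. -29.  29.] y<0 [-10.  -6.  -2.] y>0 [0. 6. 7.]
top 36 20 x [-33. -20.  26.] y<0 [-7. -6. -2.] y>0 [1. 6. 7.]
top 44 17 x [-32. -31.  26.] y<0 [-7. -4. -1.] y>0 [1. 6. 7.]
top 52 20 x [-33. -30.  27.] y<0 [-9. -6. -1.] y>0 [1. 6. 7.]
```

```bash
python3 -c "
from plan import *
b=ctrl.get_obs();R0=R.from_rotvec(b['tool_rot']).as_matrix()
print(b['tool_pos'],b['opening'])
for i,n in enumerate(('scene','top')):
    p0=proj(n,K)[0].astype(int)-60
    for y in(-32,32):
        for z in(-8,14,22): print(n,y,z,((proj(n,b['tool_pos']+R0@[0,y/1000,z/1000])[0]-p0)*399/120+[399*i,0]).round())
"
```

```text
[ 0.46334556 -0.01786143  0.15188312] 0.059923386070453596
scene -32 -8 [219. 105.]
scene -32 14 [202. 136.]
scene -32 22 [196. 147.]
scene 32 -8 [258. 165.]
scene 32 14 [239. 197.]
scene 32 22 [233. 208.]
top -32 -8 [639. 249.]
top -32 14 [640. 234.]
top -32 22 [641. 228.]
top 32 -8 [551. 217.]
top 32 14 [554. 202.]
top 32 22 [555. 196.]
```

jog_arm:
  deltas:
    - [0,0,0,0,0,0,0.7]
    - [0,0,0,0,0,0,0.7]

```text
t: 4.3
tool_pos: [0.4634, -0.018, 0.152]
tool_rot: [0.513, 2.656, 0.083]
contact_force: [0.2, -0.5, 0.2]
opening: 0.0599
```

```bash
python3 -c "
from plan import *
b=ctrl.get_obs();print(b['t'],b['tool_pos'],b['q'],b['opening'],b['contact_force'])
R0=R.from_rotvec(b['tool_rot']).as_matrix()
I,D=vision.get_image('scene');P=cloud('scene',D);q=(P-b['tool_pos'])@R0*1000
m=(D>0)&(abs(q[...,0])<60)&(abs(q[...,1])<75)
for lo in range(-150,0,10):
    k=m&(q[...,2]>=lo)&(q[...,2]<lo+10); print(lo,k.sum(),np.percentile(q[k][:,0],[2,98]).round(),np.percentile(q[k][:,1],[2,98]).round())
"
```

```text
4.3 [ 0.46340371 -0.01798851  0.15202929] [-0.25129056 -0.65005264  2.34351883  0.09825211  1.01876852 -1.47364155] 0.059904683075338756 [ 0.1960866  -0.45212568  0.24622503]
-150 252 [-37.  22.] [-9. 39.]
-140 211 [-37.  21.] [-10.  39.]
-130 116 [-12.   9.] [-7. 39.]
-120 291 [-18.   9.] [-60.  68.]
-110 314 [-20.  10.] [-61.  69.]
-100 262 [-19.  10.] [-63.  68.]
-90 273 [-18.  10.] [-61.  67.]
-80 220 [-17.  10.] [-60.  65.]
-70 209 [-14.  12.] [-59.  64.]
-60 157 [-13.  11.] [-54.  63.]
-50 119 [-12.   9.] [-36.  46.]
-40 125 [-11.  10.] [-35.  46.]
-30 121 [-11.  10.] [-36.  46.]
-20 100 [-11.  10.] [-34.  43.]
-10 12 [-6. 10.] [-31.  37.]
```

jog_arm:
  deltas:
    - [0,0,0,0,0,0,0.4]
    - [0,0,0,0,0,0,0.4]
    - [0,0,0,0,0,0,0.4]
    - [0,0,0,-0.1,0,0.8,0.4]
    - [0,0,0,0,0,0.8,0.4]
    - [0,0,0,0,0,0.6,0.4]
    - [0,0,0,0,0,0,0.4]
    - [0,0,0,0,0,0,0.4]
    - [0,0,0,0,0,0,0.4]

```text
t: 5.1
tool_pos: [0.473, -0.0187, 0.1308]
tool_rot: [0.514, 2.659, 0.083]
contact_force: [-0.1, -0.8, 0.0]
opening: 0.0342
```

```bash
cat > tips.py <<'E'
from plan import *
b=ctrl.get_obs();print(b['t'],b['tool_pos'],b['opening'],b['contact_force'],b['q'])
rel(K+ax*.003,knobR(161))
R0=R.from_rotvec(b['tool_rot']).as_matrix()
for n in('scene','top'):
    I,D=vision.get_image(n);P=cloud(n,D);q=(P-b['tool_pos'])@R0*1000
    m=(D>0)&(abs(q[...,0])<60)&(abs(q[...,1])<45)
    for lo in range(-24,45,4):
        k=m&(q[...,2]>=lo)&(q[...,2]<lo+4)
        if k.sum(): print(n,lo,k.sum(),'x',np.percentile(q[k][:,0],[2,98]).round(),'y',np.histogram(q[k][:,1],[-45,-35,-25,-15,-10,0,10,15,25,35,45])[0])
E
python3 tips.py
```

```text
5.1 [ 0.47301265 -0.01867913  0.13081355] 0.03416435495211826 [-0.12921823 -0.78154195  0.04996786] [-0.24638824 -0.58575222  2.34174377  0.0998236   0.95894667 -1.47517313]
t 5.1 shift cm (tool axes now) [ 0.13 -0.1   1.43] turn [ 0.001  -0.0004  0.0043] | shift in target axes [ 0.13 -0.1   1.43] q [-0.25 -0.59  2.34  0.1   0.96 -1.48]
scene -24 49 x [-11.  10.] y [ 0  0 23  1  0  0  0  8 17  0]
scene -20 45 x [-11.  12.] y [ 0  0 21  1  0  0  0  7 16  0]
scene -16 44 x [-11.   9.] y [ 0  0 21  0  0  0  0  7 16  0]
scene -12 37 x [-11.  10.] y [ 0  0 21  0  0  0  0 13  3  0]
scene -8 30 x [-9.  9.] y [ 0  0 15  0  0  0  0 13  2  0]
scene -4 3 x [-12.  -8.] y [0 0 0 0 2 1 0 0 0 0]
scene 0 81 x [-30.  34.] y [ 0  0  0  0 29 52  0  0  0  0]
scene 4 61 x [-31.  30.] y [ 0  0  0  0  4 57  0  0  0  0]
scene 8 57 x [-31.  32.] y [ 0  0  0  0  6 51  0  0  0  0]
scene 12 60 x [-31.  32.] y [ 0  0  0  0  2 58  0  0  0  0]
scene 16 64 x [-31.  32.] y [ 0  0  0  0  4 60  0  0  0  0]
scene 20 56 x [-31.  31.] y [ 0  0  0  0  6 50  0  0  0  0]
scene 24 56 x [-31.  31.] y [ 0  0  0  0  2 54  0  0 
[... 516 characters left out ...]
4. 10.] y [0 0 2 0 0 0 0 0 0 0]
top -4 34 x [-28.  30.] y [ 0  0  0  0 15 19  0  0  0  0]
top 0 122 x [-30.  32.] y [ 0  0  0  0 77 45  0  0  0  0]
top 4 14 x [-31.  22.] y [0 0 0 0 5 9 0 0 0 0]
top 8 16 x [-32.  22.] y [ 0  0  0  0  4 12  0  0  0  0]
top 12 6 x [-31.  12.] y [0 0 0 0 3 3 0 0 0 0]
top 16 8 x [-31.  18.] y [0 0 0 0 2 6 0 0 0 0]
top 20 9 x [-32.  24.] y [0 0 0 0 3 6 0 0 0 0]
top 24 8 x [-31.  21.] y [0 0 0 0 1 7 0 0 0 0]
top 28 9 x [-32.  24.] y [0 0 0 0 2 7 0 0 0 0]
top 32 11 x [-32.  22.] y [0 0 0 0 6 5 0 0 0 0]
top 36 15 x [-31.  29.] y [0 0 3 0 2 7 1 1 1 0]
top 40 212 x [-29.  27.] y [ 0 37 54  9  1 29 19 43 20  0]
top 44 123 x [-32.  24.] y [ 2 10 27  4  6 15 17 27 15  0]
```

jog_arm:
  deltas:
    - [0,0,0,0,0,0.6,0.4]
    - [0,0,0,0,0,0.6,0.4]
    - [0,0,0,0,0,0.6,0.4]
    - [0,0,0,0,0,0.6,0.4]
    - [0,0,0,0,0,0.4,0.4]
    - [0,0,0,0,0,0.2,0.4]
    - [0,0,0,0,0,0,0.4]
    - [0,0,0,0,0,0,0.4]

```text
t: 5.87
tool_pos: [0.4857, -0.0194, 0.1037]
tool_rot: [0.514, 2.659, 0.083]
contact_force: [0.6, -0.8, -0.5]
opening: 0.0341
```

```bash
python3 tips.py | grep -v top; python3 -c "
from plan import *
o=[]
for n in('scene','top'):
    I,_=vision.get_image(n);p=proj(n,K)[0].astype(int);o.append(cv2.resize(I[p[1]-60:p[1]+60,p[0]-60:p[0]+60],(399,399),interpolation=2))
cv2.imwrite('pics/k2.png',np.hstack(o)[...,::-1])"
```

```text
5.8667 [ 0.48571619 -0.01937353  0.10372582] 0.03412411085473335 [ 0.64162104 -0.77290248 -0.49038889] [-0.23959288 -0.49976404  2.33612519  0.10246628  0.87807929 -1.4770774 ]
t 5.8667 shift cm (tool axes now) [ 0.14 -0.1  -1.56] turn [ 0.001  -0.0002  0.0043] | shift in target axes [ 0.14 -0.11 -1.56] q [-0.24 -0.5   2.34  0.1   0.88 -1.48]
scene -24 65 x [-31.  31.] y [ 0  1  3  0  5 31  0  5 20  0]
scene -20 65 x [-31.  31.] y [ 0  0  0  0  4 34  0  6 21  0]
scene -16 57 x [-32.  33.] y [ 0  0  0  0  3 36  0  5 13  0]
scene -12 48 x [-31.  32.] y [ 0  0  0  0  5 31  0  6  6  0]
scene -8 44 x [-31.  31.] y [ 0  0  0  0  2 30  1 11  0  0]
scene -4 41 x [-31.  32.] y [ 0  0  0  0  6 34  0  1  0  0]
scene 0 40 x [-31.  31.] y [ 0  0  0  0  3 37  0  0  0  0]
scene 4 56 x [-31.  31.] y [ 0  0  0  1  4 51  0  0  0  0]
scene 8 63 x [-31.  31.] y [ 0  0  0  0  3 46  5  5  4  0]
scene 12 203 x [-30.  30.] y [ 0  0  4  1  7 45 37 67 42  0]
scene 16 57 x [-44.  23.] y [ 0  0  1  1  4  9  2 12 28  0]
scene 20 578 x [-57.  56.] y [ 23  45  41  21  47  55  36  80 128 102]
scene 24 74 x [-59.  56.] y [ 0  0  1  3  8  9  5  8 18 22]
scene 28 66 x [-59.  59.] y [ 0  0  2  1  9  9  1 10 11 23]
scene 32 59 x [-59.  57.] y [ 0  0  1  3  6  7  2  6 15 19]
scene 36 14 x [-54.  48.] y [0 0 0 0 0 3 0 2 2 7]
scene 40 9 x [-54.  24.] y [0 1 1 0 0 1 0 0 0 6]
scene 44 66 x [-51.  58.] y [ 0  2  3  3  5  8  2 10  8 25]
```

View pics/k2.png

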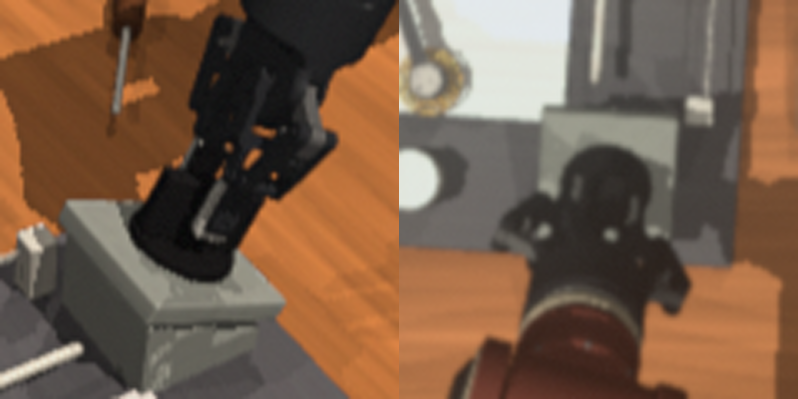

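jog_arm:
  deltas:
    - [0,0,0,0.1,0,0.2,0.2]
    - [0,0,0,0,0,0,0.1]
    - [0,0,0,0,0,0,0.1]
    - [0,0,0,0,0,0,0.1]
    - [0,0,0,0,0,0,0.1]
    - [0,0,0,0,0,0,0.1]
  grip_force: 40

```text
t: 6.57
tool_pos: [0.4853, -0.0208, 0.1019]
tool_rot: [0.513, 2.659, 0.077]
contact_force: [-6.6, -9.0, 4.3]
opening: 0.0152
```

```bash
python3 needle.py 1;python3 tips.py | grep "scene" | sed -n 1,14p;  python3 -c "
from h import *; b=ctrl.get_obs();print(b['contact_force'],b['wrist_torque'],b['opening'])"
```

```text
scene needle deg 23.545571360663736 mark deg -3.6919999999999997 mark width deg 4.25 needle width 8.5
top needle deg 23.69060116308323 mark deg -4.128472222222221 mark width deg 1.5 needle width 5.75
scene -24 50 x [-32.  29.] y [ 0  0  0  0  4 28  6 12  0  0]
scene -20 65 x [-31.  30.] y [ 0  0  0  0  3 36  6 20  0  0]
scene -16 59 x [-31.  32.] y [ 0  0  0  0  2 32  9 16  0  0]
scene -12 46 x [-32.  34.] y [ 0  0  0  0  3 31  6  6  0  0]
scene -8 56 x [-31.  31.] y [ 0  0  0  0  3 36 14  3  0  0]
scene -4 42 x [-32.  31.] y [ 0  0  0  0  4 35  3  0  0  0]
scene 0 54 x [-31.  31.] y [ 0  0  0  0  2 50  2  0  0  0]
scene 4 59 x [-31.  29.] y [ 0  0  0  0  4 53  2  0  0  0]
scene 8 186 x [-31.  29.] y [ 0  0  1  1  6 53 33 58 33  1]
scene 12 85 x [-32.  28.] y [ 0  0  2  1  3 14  9 18 36  2]
scene 16 228 x [-56.  56.] y [ 6 11 17  9 11 23  9 38 58 46]
scene 20 412 x [-59.  56.] y [14 28 27 15 42 39 28 53 80 86]
scene 24 54 x [-59.  53.] y [ 0  0  0  1  5  7  1  8  6 26]
scene 28 66 x [-60.  58.] y [ 0  0  1  1  7 10  5  8 14 20]
[-5.72131878 -8.97009586  3.24782176] [-1.15370876  0.84671703 -0.54053137] 0.015355670312105009
```

jog_arm:
  deltas:
    - [0,0,0,0,-0.1,0,0.1]
    - [0,0,0.1,0,0,0,0.1]
    - [0,0,0.1,0,0,0,0.1]
    - [0,0,0.1,0,0,0,0.1]
    - [0,0,0.1,0,0,0,0.1]
    - [0,0,0.1,0,0,0,0.1]
    - [0,0,0.1,0,0,0,0.1]
    - [0,0,0,0,0,0,0.1]

```text
t: 7.43
tool_pos: [0.4848, -0.0216, 0.1017]
tool_rot: [1.292, 2.41, 0.252]
contact_force: [-8.0, -8.9, 3.6]
opening: 0.0154
```

```bash
python3 needle.py 2;  python3 -c "
from plan import *; b=ctrl.get_obs();R0=R.from_rotvec(b['tool_rot']).as_matrix();print('F tool',R0.T@b['contact_force'],R0.T@b['wrist_torque'],b['opening'],b['q']);rel(K,knobR(161))"
```

```text
scene needle deg 13.030201209562362 mark deg -3.6919999999999997 mark width deg 4.25 needle width 9.0
top needle deg 13.299899330407948 mark deg -4.144736842105263 mark width deg 1.5 needle width 6.0
F tool [-3.94581229 -8.69529003 -6.71771728] [ 1.40819324 -0.46988201  0.0952176 ] 0.015486368534977321 [-0.24303324 -0.49840427  2.33868899  0.09929815  0.87475772 -0.87973752]
t 7.5333 shift cm (tool axes now) [ 0.14  0.09 -1.41] turn [-0.0031  0.0009 -0.5944] | shift in target axes [ 0.07  0.16 -1.41] q [-0.24 -0.5   2.34  0.1   0.87 -0.88]
```

jog_arm:
  deltas:
    - [0,0,0.1,0,0,0,0.1]
    - [0,0,0.1,0,0,0,0.1]
    - [0,0,0.1,0,0,0,0.1]
    - [0,0,0.1,0,0,0,0.1]
    - [0,0,0.1,0,0,0,0.1]
    - [0,0,0.1,0,0,0,0.1]
    - [0,0,0.1,0,0,0,0.1]
    - [0,0,0.1,0,0,0,0.1]
    - [0,0,0.1,0,0,0,0.1]
    - [0,0,0,0,0,0,0.1]
    - [0,0,0,0,0,0,0.1]

```text
t: 8.45
tool_pos: [0.4837, -0.0219, 0.1011]
tool_rot: [2.283, 1.667, 0.476]
contact_force: [-16.4, -9.1, 9.2]
opening: 0.0154
```

```bash
python3 needle.py 3;  python3 -c "
from plan import *; b=ctrl.get_obs();R0=R.from_rotvec(b['tool_rot']).as_matrix();print('F tool',R0.T@b['contact_force'],R0.T@b['wrist_torque'],b['opening'],b['q']);rel(K,knobR(161))"
```

```text
scene needle deg -2.1132476479146964 mark deg -3.4840909090909093 mark width deg 4.25 needle width 8.25
top needle deg -2.2374535046498707 mark deg -3.958333333333333 mark width deg 1.0 needle width 5.75
F tool [-12.47130729  -7.4829556  -14.14463564] [ 1.11658751 -2.07212712  0.10900279] 0.014971251381908943 [-0.2434115  -0.49892308  2.33926569  0.09740016  0.87799326  0.02012012]
t 8.55 shift cm (tool axes now) [ 0.22  0.05 -1.42] turn [-6.4000e-03  1.3000e-03 -1.4934e+00] | shift in target axes [-0.04  0.23 -1.42] q [-0.24 -0.5   2.34  0.1   0.88  0.02]
```

View pics/n3.png

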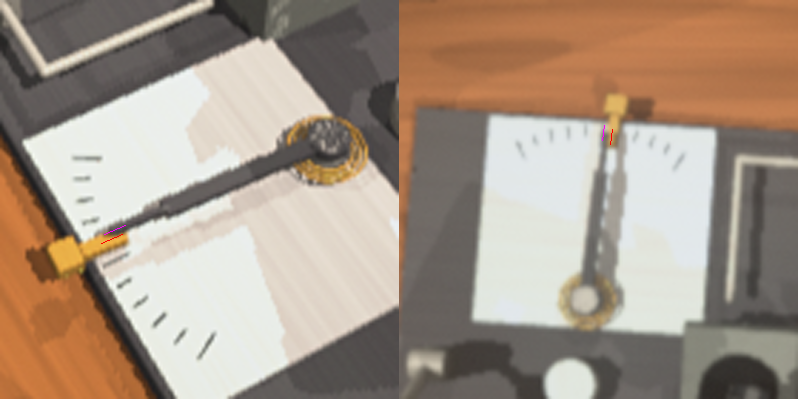

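jog_arm:
  deltas:
    - [0,0,0.05,0,0,0,0.1]
    - [0,0,0.05,0,0,0,0.1]
    - [0,0,0,0,0,0,0.1]
    - [0,0,0,0,0,0,0.1]
    - [0,0,0,0,0,0,0.1]

```text
t: 8.97
tool_pos: [0.4836, -0.0218, 0.101]
tool_rot: [2.375, 1.558, 0.498]
contact_force: [-16.4, -8.8, 9.2]
opening: 0.0153
```

```bash
python3 needle.py 4;  python3 -c "
from needle import *
o=[]
for n in('scene','top'):
    I,_=vision.get_image(n);p=proj(n,W([.13,.028,.035]))[0].astype(int);o.append(cv2.resize(I[p[1]-28:p[1]+28,p[0]-28:p[0]+28],(399,399),interpolation=cv2.INTER_NEAREST))
cv2.imwrite('pics/z4.png',np.hstack(o)[...,::-1])
# centre-line of dark arm per radius, angle
for n in('scene','top'):
    I,_=vision.get_image(n); an=np.deg2rad(np.arange(-14,10,.1)); rs=np.arange(.03,.15,.01)
    G=polar(n,I,.044,rs,an).max(2); print(n,[(round(r*1000),round(float(np.rad2deg(an[g<105].mean())),1),round(float((g<105).sum()*.1*r*17.45),1)) for r,g in zip(rs,G) if (g<105).any()])
"
```

```text
scene needle deg -3.710356723743031 mark deg -3.896139705882353 mark width deg 4.75 needle width 8.25
top needle deg -3.997060369171283 mark deg -4.25 mark width deg 0.0 needle width 5.75
scene [(30, -2.1, 12.6), (40, -3.7, 12.9), (50, -3.2, 11.3), (60, -3.0, 11.2), (70, -3.2, 10.3), (80, -3.4, 10.3), (90, -3.5, 10.5), (100, -3.6, 10.5), (110, -3.7, 10.7), (120, -3.6, 5.0), (130, -3.8, 4.3), (140, -4.0, 4.2)]
top []
```

View pics/z4.png

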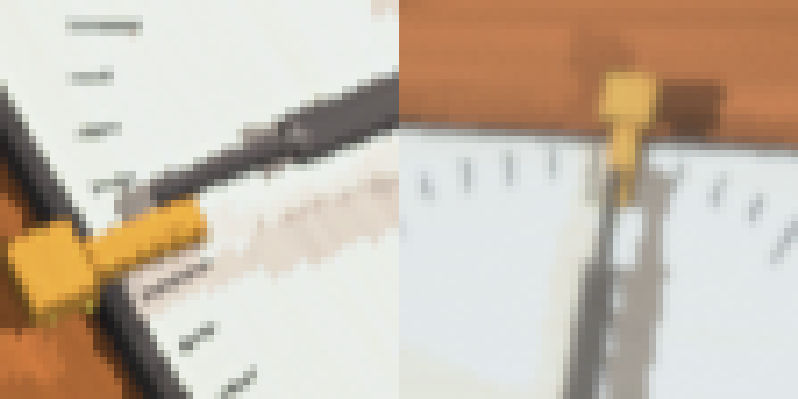

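```bash
python3 -c "
from needle import *
n='top';p=proj(n,W([.13,.028,.035]))[0].astype(int)
def a(x,y,z):
    px=[p[0]-28+(x-399)*56/399-.5,p[1]-28+y*56/399-.5]
    s=((ray(n,px,z)[0]-np.array([*o,0]))@T)[:2]-post; return s*1000,np.rad2deg(np.arctan2(s[1],s[0]))
print('tip',a(612,178,.044),a(605,230,.044),a(580,385,.044)); print('tab',a(625,150,.028),a(624,185,.028))
an=np.deg2rad(np.arange(-14,8,.5)); rs=[.125,.135,.145,.15]
I,_=vision.get_image(n)
for r,g in zip(rs,polar(n,I,.044,rs,an).max(2)): print(r,g)
I0=np.load('top0.npz')['I']
for r,g in zip([.14,.145,.15,.155],polar(n,I0,.028,[.14,.145,.15,.155],an)[...,2]): print(r,g)
n='scene';I0=np.load('scene0.npz')['I']
for r,g in zip([.14,.145,.15,.155],polar(n,I0,.028,[.14,.145,.15,.155],an)[...,2]): print(r,g)
"
```

```text
tip (array([148.01320209, -10.24604754]), np.float64(-3.95991875662792)) (array([128.92049086,  -9.12575542]), np.float64(-4.048980748354967)) (array([72.18719931, -4.31416614]), np.float64(-3.420133433311322))
tab (array([161.34809051, -11.55394927]), np.float64(-4.095892730802794)) (array([148.36775629, -12.14670495]), np.float64(-4.6803044422487226))
0.125 [194 180 174 167 165 166 168 176 184 198 213 226 228 231 226 220 204 174
 148 144 140 154 177 195 207 221 223 225 226 227 227 227 227 228 229 229
 230 231 232 233 233 233 233 234]
0.135 [226 222 208 190 178 172 168 175 183 197 213 223 226 226 222 215 194 172
 154 138 141 154 173 197 217 221 225 225 226 227 228 229 230 231 232 233
 233 233 233 233 233 233 233 233]
0.145 [229 222 209 189 176 170 166 166 166 165 165 161 158 156 154 161 171 162
 144 135 135 146 164 178 182 187 192 199 212 222 226 229 230 232 231 231
 229 227 229 231 232 232 232 232]
0.15 [226 217 198 181 172 167 165 164 164 164 161 159 155 152 156 162 163 164
 154 146 154 163 179 194 188 181 190 199 210 223 227 230 230 230 226 221
 210 202 214 224 228 231 231 231]
0
[... 782 characters left out ...]
 230 230 230 230 231 231 215 199 185
 188 194 188 182 192 205 205 213 223 225 229 231 230 230 231 230 231 230
 230 230 229 230 229 229 229 229]
0.145 [231 231 231 231 231 230 230 229 229 230 229 229 230 231 230 201 146  95
  67  68  69  70  64  55  54  75 129 176 213 208 195 209 222 229 229 228
 228 228 228 228 227 227 227 228]
0.15 [229 229 229 229 230 231 231 231 231 232 232 232 232 230 207 169 119  89
  70  69  69  70  65  55  54  83 140 172 190 172 158 177 210 231 231 230
 230 230 230 231 231 230 230 230]
0.155 [231 231 230 229 229 229 205 177 148 172 213 226 229 230 217 181 123  88
  69  69  69  68  63  56  54  90 140 179 190 176 152 167 211 228 228 227
 227 227 228 227 209 173 150 195]
```

jog_arm:
  deltas:
    - [0,0,0,0,0,0,0.3]
    - [0,0,0,0,0,0,0.5]
    - [0,0,0,0,0,0,0.5]
    - [0,0,0,0,0,0,0.5]
    - [0,0,0,0,0,-1.5,0.5]
    - [0,0,0,0,0,-2,0.5]
    - [0,0,0,0,0,-2,0.5]
    - [0,0,0,0,0,-2.5,0.5]
    - [0,0,0,0,0,-2.5,0.5]
    - [0,0,0,0,0,0,0.5]
    - [0,0,0,0,0,0,0.5]

```text
t: 10.23
tool_pos: [0.4419, -0.0178, 0.199]
tool_rot: [2.372, 1.554, 0.512]
contact_force: [0.3, 0.0, -0.4]
opening: 0.0428
```

```bash
python3 needle.py 5; python3 -c "
from plan import *
P=W([-.075,.16,.075])[0]; B=P+T@[-.088*np.sin(.6),0,.088*np.cos(.6)]; B2=P+T@[.088*np.sin(.6),0,.088*np.cos(.6)]
print('ball',B,'end',B2,'pivot',P, 'tin~',ray('top',[243,254],.05)); b=ctrl.get_obs();print(b['tool_pos'],b['q'],R.from_rotvec(b['tool_rot']).as_matrix().round(3),b['contact_force'])
# upright tool, shut, jaws along stand y?
for a in(90,-90,0,180):
    a=np.deg2rad(a)+th; Rm=np.c_[[np.cos(a),np.sin(a),0],[np.sin(a),-np.cos(a),0],[0,0,-1]]; rel(B,Rm)
"
```

```text
scene needle deg -3.7519615292619757 mark deg -3.887362637362637 mark width deg 4.75 needle width 8.0
top needle deg -3.939159749647017 mark deg -4.125 mark width deg 0.0 needle width 5.75
ball [0.46100705 0.25082168 0.14762953] end [0.56023596 0.24539707 0.14762953] pivot [0.5106215  0.24810937 0.075     ] tin~ [[0.49120773 0.12999564 0.05      ]]
[ 0.44079862 -0.01747897  0.19567206] [-0.2677968  -0.77138964  2.33583557  0.09923878  1.15230242  0.12218672] [[ 0.367  0.829  0.421]
 [ 0.919 -0.395 -0.022]
 [ 0.148  0.395 -0.907]] [-0.98584501 -0.67009456 -0.73300042]
t 10.3333 shift cm (tool axes now) [ 24.67 -10.81   4.62] turn [ 0.4307 -0.0789 -0.3505] | shift in target axes [26.9   0.55  4.8 ] q [-0.27 -0.77  2.34  0.1   1.15  0.12]
t 10.3333 shift cm (tool axes now) [ 24.67 -10.81   4.62] turn [-0.1104 -0.603   2.7259] | shift in target axes [-26.9   -0.55   4.8 ] q [-0.27 -0.77  2.34  0.1   1.15  0.12]
t 10.3333 shift cm (tool axes now) [ 24.67 -10.81   4.62] turn [ 0.2632 -0.3812  1.1944] | shift in target axes [  0.55 -26.9    4.8 ] q [-0.27 -0.77  2.34  0.1   1.15  0.12]
t 10.3333 shift cm (tool axes now) [ 24.67 -10.81   4.62] turn [ 0.4196  0.2897 -1.8921] | shift in target axes [-0.55 26.9   4.8 ] q [-0.27 -0.77  2.34  0.1   1.15  0.12]
```

jog_arm:
  deltas:
    - [0.086,-0.016,-0.07,0,0,0,0]
    - [0.086,-0.016,-0.07,0,0,0,0]
    - [0.086,-0.016,-0.07,0,0,0,0]
    - [0.086,-0.016,-0.07,0,0,0,0]
    - [0.086,-0.016,-0.07,0,0,0,0]
    - [0,0,0,0,0,0,0]
    - [0,0,0,0,0,0,0]

```text
t: 10.92
tool_pos: [0.4409, -0.0173, 0.1944]
tool_rot: [-2.282, -2.158, 0.002]
contact_force: [-0.3, 0.2, -0.8]
opening: 0.0001
```

```bash
python3 -c "
from plan import *
a=np.pi/2+th; Rm=np.c_[[np.cos(a),np.sin(a),0],[np.sin(a),-np.cos(a),0],[0,0,-1]]; rel(np.array([.385,.255,.132]),Rm)"
```

```text
t 10.9167 shift cm (tool axes now) [26.87 -7.1   6.24] turn [-0.0017  0.0004 -0.0016] | shift in target axes [26.88 -7.07  6.24] q [-0.21 -0.39  2.06 -0.    1.47 -0.15]
```

jog_arm:
  deltas:
    - [0,0,0,2.7,-0.71,0,0]
    - [0,0,0,2.7,-0.71,0,0]
    - [0,0,0,2.7,-0.71,0,0]
    - [0,0,0,2.7,-0.71,0,0]
    - [0,0,0,2.7,-0.71,0,0]
    - [0,0,0,2.7,-0.71,0,0]
    - [0,0,0,2.7,-0.71,0,0]
    - [0,0,0,2.7,-0.71,0,0]
    - [0,0,0,2.7,-0.71,0,0]
    - [0,0,0,2.6,-0.71,2,0]
    - [0,0,0,0,0,2,0]
    - [0,0,0,0,0,0,0]

```text
t: 11.92
tool_pos: [0.3813, 0.2543, 0.1513]
tool_rot: [-2.28, -2.16, 0.01]
contact_force: [-0.7, 0.2, -0.9]
opening: 0.0001
```

```bash
cat > ball.py <<'E'
from plan import *
import sys
b=ctrl.get_obs();print(b['t'],b['tool_pos'],b['contact_force'],b['q'].round(2))
piv=W([-.075,.16,.075])[0]
I,D=vision.get_image('scene');C=cloud('scene',D)
q=(C-b['tool_pos'])@R.from_rotvec(b['tool_rot']).as_matrix()*1000
for lo in range(-40,40,6):
    k=(D>0)&(abs(q[...,0])<30)&(abs(q[...,1])<35)&(q[...,2]>=lo)&(q[...,2]<lo+6)
    if k.sum(): print(lo,k.sum(),'x',np.percentile(q[k][:,0],[2,98]).round(),'y',np.percentile(q[k][:,1],[2,98]).round())
S=(C-piv)@T*1000; k=(D>0)&(abs(S[...,1])<25)&(np.hypot(S[...,0],S[...,2])<105)&(S[...,2]>62)&(abs(S[...,0])<75)
print('ball pts rel pivot',k.sum(),S[k].mean(0).round(1),S[k].min(0).round(),S[k].max(0).round())
p=proj('scene',piv)[0].astype(int); x0,y0=min(p[0]-75,490),max(p[1]-100,0)
cv2.imwrite(f'pics/{sys.argv[1]}.png',cv2.resize(I[y0:y0+150,x0:x0+150],(500,500),interpolation=2)[...,::-1])
E
python3 ball.py b1
```

```text
11.9167 [0.38131721 0.25432227 0.15131698] [-0.72588453  0.23462969 -0.88550249] [ 0.43 -0.3   2.06 -0.    1.38  0.48]
-40 17 x [ 7. 12.] y [-7. 11.]
-34 45 x [-5. 12.] y [-5. 15.]
-28 46 x [-7. 12.] y [-5. 14.]
-22 46 x [-6. 12.] y [-6. 14.]
-16 41 x [-10.  12.] y [-5. 13.]
-10 17 x [-10.  11.] y [-4. 10.]
-4 3 x [-2.  7.] y [5. 6.]
ball pts rel pivot 347 [-36.6   3.8  83. ] [-55. -12.  62.] [-27.  16.  94.]
```

View pics/b1.png

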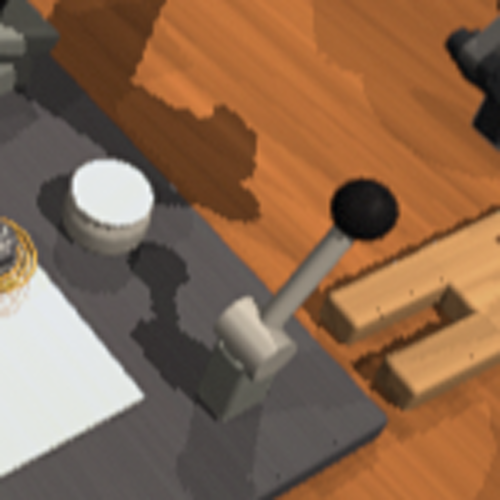

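jog_arm:
  deltas:
    - [0,0,0,0,0,1.2,0]
    - [0,0,0,0,0,1.2,0]
    - [0,0,0,0,1.5,0,0]
    - [0,0,0,0,1.5,0,0]
    - [0,0,0,0,1,0,0]
    - [0,0,0,0,0.8,0,0]
    - [0,0,0,0,0.8,0,0]
    - [0,0,0,0,0.8,0,0]
    - [0,0,0,0,0.8,0,0]
    - [0,0,0,0,0.8,0,0]
    - [0,0,0,0,0.8,0,0]
    - [0,0,0,0,0.8,0,0]

```text
t: 12.97
tool_pos: [0.4819, 0.2495, 0.1324]
tool_rot: [2.28, 2.157, 0.001]
contact_force: [-1.5, -0.4, 0.6]
opening: -0.0
```

jog_arm:
  deltas:
    - [0,0,0,0,0.8,0,0]
    - [0,0,0,0,0.8,0,0]
    - [0,0,0,0,0.8,0,0]
    - [0,0,0,0,0.8,0,0]
    - [0,0,0,0,0.8,0,0]
    - [0,0,0,0,0,0,0]
    - [0,0,0,0,0,0,0]

```text
t: 13.55
tool_pos: [0.5217, 0.2471, 0.1325]
tool_rot: [2.281, 2.157, 0.001]
contact_force: [0.2, -0.5, -0.6]
opening: 0.0001
```

```bash
python3 ball.py b2
```

```text
13.55 [0.52168824 0.24708418 0.13247904] [ 0.18863867 -0.51392441 -0.5900381 ] [ 0.31  0.02  1.81 -0.    1.31  0.37]
-40 80 x [-6. 12.] y [-6. 35.]
-34 101 x [-10.  14.] y [-6. 35.]
-28 53 x [ 0. 16.] y [-6. 35.]
-22 31 x [ 7. 16.] y [-6. 32.]
-16 24 x [ 7. 14.] y [-6. 34.]
-10 9 x [ 7. 11.] y [-6.  7.]
-4 2 x [6. 6.] y [4. 6.]
2 3 x [7. 7.] y [14. 18.]
8 9 x [5. 7.] y [10. 18.]
14 11 x [2. 8.] y [ 5. 17.]
20 10 x [5. 7.] y [ 1. 13.]
26 12 x [2. 7.] y [-0. 11.]
32 13 x [4. 8.] y [-6.  6.]
38 34 x [ 1. 17.] y [-16.   3.]
ball pts rel pivot 484 [36.2  5.8 85.4] [  2. -11.  62.] [ 56.  16. 105.]
```

View pics/b2.png

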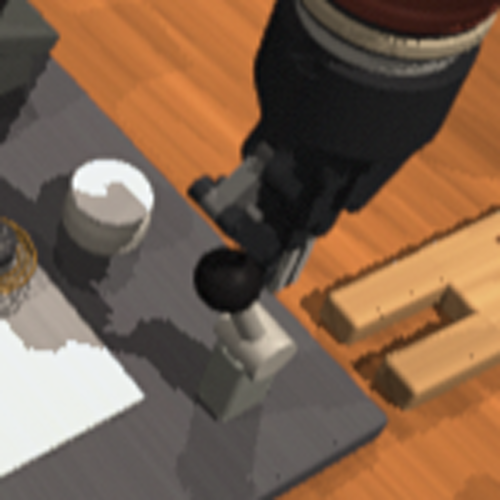

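jog_arm:
  deltas:
    - [0,0,0,0,0.4,0,0]
    - [0,0,0,0,0.4,0,0]
    - [0,0,0,0,0.2,0,0]
    - [0,0,0,0,0,0,0]

```text
t: 13.93
tool_pos: [0.5311, 0.2466, 0.1323]
tool_rot: [2.281, 2.157, -0.0]
contact_force: [-1.0, -0.5, -0.8]
opening: 0.0001
```

jog_arm:
  deltas:
    - [0,0,0,0,0.2,0,0]
    - [0,0,0,0,0.2,0,0]
    - [0,0,0,0,0,0,0]

```text
t: 14.18
tool_pos: [0.5327, 0.2466, 0.1321]
tool_rot: [-2.281, -2.158, 0.008]
contact_force: [-10.3, 0.2, 3.2]
opening: 0.0001
```

```bash
python3 ball.py b3|grep -v x; python3 needle.py 6
```

```text
14.1833 [0.53271644 0.24657232 0.13209171] [-10.25204462   0.22815355   3.23004181] [ 0.31  0.04  1.79 -0.    1.32  0.36]
ball pts rel pivot 493 [45.8  5.6 81.3] [ -6. -12.  63.] [ 66.  16. 105.]
scene needle deg -3.7072153388959275 mark deg -3.8972222222222226 mark width deg 4.75 needle width 8.25
top needle deg -4.0104548566083675 mark deg 0.0 mark width deg 0.0 needle width 5.75
```

jog_arm:
  deltas:
    - [0,0,0,0,-1,0,0]
    - [0,0,0,0,-2.5,0,0]
    - [0,0,0,0,-3,-1,0]
    - [0,0,0,0,-3,-1,0]
    - [0,0,0,0,-3,-2,0]
    - [0,0,0,0,-2,-3,0]
    - [0,0,0,0,0,0,0]
    - [0,0,0,0,0,0,0]
    - [0,0,0,0,0,0,0]

```text
t: 15.08
tool_pos: [0.3904, 0.2547, 0.2027]
tool_rot: [2.28, 2.157, 0.003]
contact_force: [0.0, 0.4, -0.6]
opening: 0.0003
```

```bash
python3 ball.py b4|grep -v x; python3 needle.py 7
```

```text
15.0833 [0.39035843 0.25469757 0.20266574] [ 0.03958679  0.412715   -0.56679861] [ 0.42 -0.33  2.   -0.    1.47  0.48]
ball pts rel pivot 334 [54.8  4.1 81. ] [ 38. -12.  65.] [65. 16. 89.]
scene needle deg -3.7271642766244955 mark deg -3.887362637362637 mark width deg 4.75 needle width 8.25
top needle deg -3.983599707991109 mark deg -4.25 mark width deg 0.0 needle width 5.75
```

View pics/b4.png

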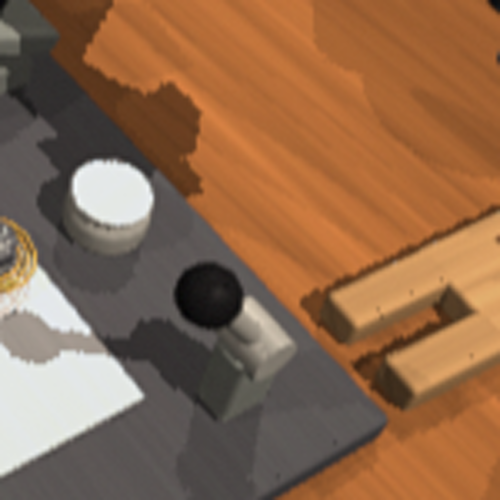

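View pics/n7.png

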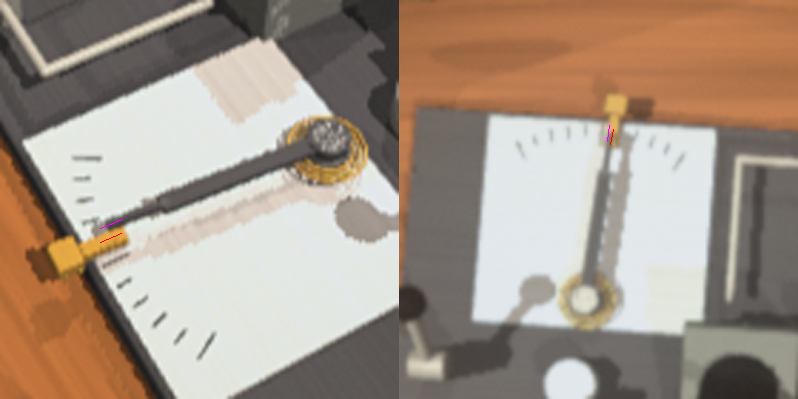

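The lever is over (ball at scene crop (210,295), 1.2 rad side). The pointer lies over the tab in both views, and the robot is clear of everything.

```bash
python3 -c "
from station import ctrl; print(ctrl.finish_job())"
```

```text
the job is handed in; nothing more can be done
None
```

I turned the knob clockwise about 1.6 rad until the pointer stood over the brass tab. I then released the knob, pushed the lock lever over to its stop with the closed fingers, and backed clear. The job is handed in at about 15 s; it gives no verdict.

**Pointer:** The last checks put it at about −3.7° in the scene view and −4.0° in the top view. The tab is at about −4.1°, so the tip is within roughly 1 mm. That reading did not change when I released the knob or threw the lever.

**Lever:** It reached its stop at about 10 N. The far edge of the ball measured 65 mm past the pivot, which matches 1.2 rad. At the end the robot was in free air with about 0 N on it.

**Tin and block:** The tin looked unmoved in the pictures. I did not measure it or the bench block, and the arm was never near the block.

**Checks that disagreed:**
- **Fingertips:** The depth images showed them about 20 mm or more farther back than `ctrl.tcp_to_tips` (22 mm) says. I set the grasp depth by the images.
- **Tab in the top view:** Once the pointer covered the tab, the top camera's colour mask for it (0° wide) was no longer reliable. I used the tab angle from before it was covered and the scene view instead.
- **Knob grip:** It carried about 20 N of sideways and axial load from a misalignment of 1–2 mm. The load went away on release.

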